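# Try out the lid stay of the thermostat bath

### The job

The folding stay on the side of the small steel bath has just been refitted: try it out. Lift the bath's lid by its handle until the stay locks, and let go so that the lid stands open by itself for a moment. Then break the stay at its joint by pressing its cross-bar down, and let the lid come gently all the way shut.

Things in the scene. Friction and masses are not known exactly. Their poses are not given: they have to be found in the camera images.
- lid_handle (a point): Centre of the handle bar (10 mm round, 100 mm long) of the steel bath's lid; bath 150 mm deep, 200 wide, 120 high, lid hinged on the far edge. Shut: bar level at height 123, 46 mm clear gap to the lid's front edge. Own axes turn with the lid: y along bar and hinge, x from bar to the hinge axis, 211 away (level when shut). The bar pivots in a pinch from above: the tool can stay pointing down.
- lid (a joint): Lid angle in rad: 0 shut, growing as it is raised; 1.25 standing on the locked stay; the stay stops it at about 1.26 (do not pull on). Damped hinge, lid about 0.45 kg: let go part-way, it sinks shut by itself in 2 to 8 s. The other steel case nearby is clipped shut and has no stay.
- stay_bar (a point): Press point on the axis of the cross-bar at the stay's knee: 10 mm round, parallel to the hinge, 70 mm long, sticking out sideways from the stay on the bath's right side as seen from the robot. The point is 45 mm out from the stay, 57 mm outside the tank's wall. Height 57 with the lid shut; 154 with the stay locked, then clear beside the raised lid.
- stay (a joint): Knee of the stay, rad: 0 folded (lid shut), 2.08 straight, 2.20 locked, just past straight. A spring snaps it home once the lid is within 0.04 of its end. Locked, the lid cannot be pushed shut. To break it press the cross-bar straight down 30 to 40 mm (under 5 N); it drifts up to 14 mm towards the hinge; pressed less than 25 mm it may spring back. Then the lid sinks by itself.

How it is judged (in metres and radians):
On the way, in this order (a step that is already met when the one before it is completed fails the run):
1. the lid is up on its locked stay and stands by itself, the fingers touching nothing (value of joint lid above 1.18 rad and value of joint stay above 2.12 rad and contact force between the fingers and anything else below 0.2 N), for 0.3 s.
2. the stay is broken at its joint and folding (value of joint stay below 1.5 rad), for 0.1 s.
At the end, for the whole second after the job is handed in: After having stood open on the locked stay, untouched, and the stay having been broken, the lid is shut again (within 0.06 rad, about 12 mm at the handle) and at rest (value of joint lid below 0.06 rad and velocity of joint lid between -0.1 and 0.1 rad/s).
It fails at once if the lid slams or is forced down (faster than 2.2 rad/s, about 0.45 m/s at the handle) (velocity of joint lid below -2.2 rad/s).
It also fails if it takes over 51 s, if anything falls off the work surface, if the arm or the gripper's body presses on something with over 40 N, if the wrist force passes 120 N, or if a joint passes its speed limit or range.

### The arm

A 6-joint arm with a two-finger parallel gripper is mounted at the origin on the work surface. World frame = base frame: x ahead of the robot, y to its left, z up, the work surface at z = 0. Lengths are in mm, angles in rad, forces in N, time in s.
With the tool pointing down it reaches from about 350 to 875 mm from the base axis. Payload 4.2 kg.
Tool frame: the origin (TCP) lies midway between the tips of the shut fingers; the grasp point (between the pads) lies 19 mm behind it; z points along the fingers, y is the line along which they close (so a half turn about z gives the same grasp; the last joint's range is limited). The gripper opens to 85 mm and grips with 20 to 120 N. Pads are 22 mm wide; open, the fingers measure 114 mm over their backs; the gripper's body (76 mm by 85 mm) begins 54 mm behind the grasp point. The pads swing forward as they close: fully open they stand 13 mm farther back than shut.
Start: joints at [-1.064, 0.385, 0.008, 0, -1.194, -0.259], TCP at [153.312, -605.883, 231.312] pointing down, gripper open.
Joint ranges: [-3.14, 3.14], [-1.21, 2.06], [-1.07, 1.41], [-3.16, 2.05], [-2.99, -0.16], [-3.1, 3.1]. Speed limits (rad/s): [2.79, 2.79, 3.14, 3.14, 3.14, 3.14].

### API

Orientations are given as a unit quaternion [x, y, z, w].
In Python, from bench import arm gives the robot as it stands. The module is installed in compiled form; this text tells all that it offers.
- The arm moves only by the shell command python3 -m handwheel 'ROWS' [OPENING]. ROWS is JSON, a list of rows, each an object of numbers: "x", "y", "z": the shift along the world's x, y, z each as a share of 20 cm, from -1 to 1; "ax", "ay", "az": the turn, a rotation vector about the world's x, y, z each as a share of 90 degrees, from -1 to 1. In form: [{"x": .., "y": .., "z": .., "ax": .., "ay": .., "az": ..}, ...]. A call has exactly 8 rows; each row shifts and turns the commanded pose from where the row before left it; what a row does not reach is not made up. A row lasts 1/10 s, in which the tool goes at most 50 mm and 8.59 degrees, less where a joint would pass 70% of its speed; a pose out of reach is approached as far as the arm can. A call with a number of a shift or a turn outside -1 to 1 is refused whole. A call with a gripper value outside its range is refused whole. OPENING is the opening, from -1 (shut) to 1 (fully open), set as the call begins (- or left out, the last holds). The fingers move at their own pace and stop on an object; the grip force is fixed at half the most. Time passes only in rows, so rows that do not move let the fingers close, or fill a call up. It gives the time, the measured TCP pose, the force, the opening and the grip force at its end, in the units of the state.
- arm.read_state(): the state, without advancing time (a new reading comes with each control period).
- arm.get_image(name): name is "scene" or "top"; returns the picture (384x512x3 uint8, red, green, blue); there is no depth.
- arm.camera_params(name): a dict with "K" (3x3 intrinsics, pixels), "position" and "orientation" of the camera in the world. Camera axes: x right, y down, z forward; pixel columns grow to the right and rows downward; lengths in mm; the calibration is good to about 2 mm. A picture is of the moment at which its call begins. camera_params takes no time and is no camera call.
- arm.job_done(): hands the job in; it is judged then, once.
The state is a dict: "clock": time; "joints": joint angles; "joint_vel": joint speeds; "joint_efforts": joint torques, N m; "position": TCP position; "ee_rot": TCP orientation; "contact_force": force on the tool from outside, world axes, zero at the start; "wrist_torque": the same for the moment, N m; "gripper_width": finger opening in mm; "grasp_force": force on a finger pad.
Only numpy, scipy, OpenCV 4.12 (cv2) and the standard library are available. Lean on these libraries where they do the work, as an engineer would, in place of code of your own. Each camera call takes 0.05 s, during which the arm holds its last target. There are 200 camera calls.

## Working session

There is one attempt and no reset: what is moved stays moved. The work goes in short steps, Python scripts to look and compute and a shell command to move; the robot and the scene stay as the last step left them, time stands still between calls to the robot, and variables do not carry over. Pictures are saved under pics/ and viewed, at most 10 in all, crops included, and the job is handed in when it is done.

```bash
mkdir -p pics
python3 - <<'E'
from bench import arm
import cv2
for n in ("scene","top"):
    im=arm.get_image(n); cv2.imwrite(f"pics/{n}0.png",im[:,:,::-1]); 
    p=arm.camera_params(n); print(n,p)
s=arm.read_state(); print(s["clock"],s["position"],s["ee_rot"],s["gripper_width"])
E
```

```text
scene {'K': array([[427.52246747,   0.        , 255.09295974],
       [  0.        , 427.52246747, 190.49492023],
       [  0.        ,   0.        ,   1.        ]]), 'position': array([1221.63758266, -214.01634148,  690.50935309]), 'orientation': array([ 0.7157166 ,  0.55400862, -0.25917289, -0.33712551])}
top {'K': array([[475.60727029,   0.        , 256.01036545],
       [  0.        , 475.60727029, 193.17076978],
       [  0.        ,   0.        ,   1.        ]]), 'position': array([ 435.52168509,  -54.55742317, 1191.02660462]), 'orientation': array([-0.70523671,  0.70707294, -0.03964207,  0.0334298 ])}
0.1 [ 153.16395292 -605.40362405  230.33912148] [-1.23491817e-01  9.92345110e-01  9.61235408e-04 -1.73680892e-04] 85.5256332114605
```

View pics/scene0.png

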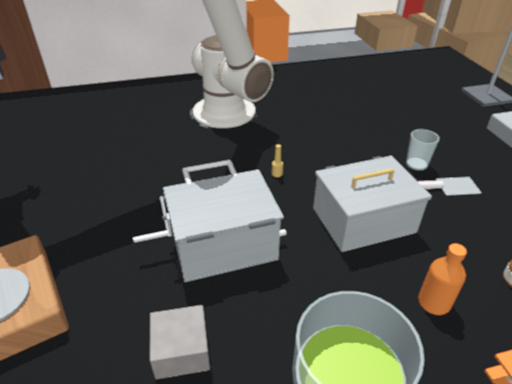

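View pics/top0.png

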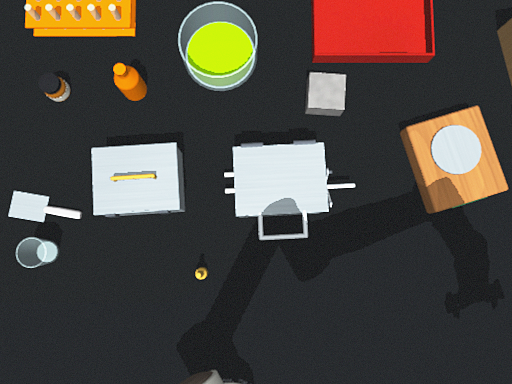

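The top view shows the bath at about (280,180), with its handle bar around (284,237) on the robot's side. The stay bar sticks out to the right, ending near (354,186). I'll enlarge both views to read these closer.

```bash
python3 - <<'E'
import cv2,numpy as np
a=cv2.imread("pics/top0.png")[130:250,215:365]; b=cv2.imread("pics/scene0.png")[150:280,125:295]
a=cv2.resize(a,None,fx=5,fy=5,interpolation=cv2.INTER_CUBIC);cv2.imwrite("pics/c1.png",a)
E
cat > h.py <<'E'
import numpy as np
from scipy.spatial.transform import Rotation as R
from bench import arm
def ray(n,u,v,z):
    p=arm.camera_params(n);d=R.from_quat(p["orientation"]).as_matrix()@np.linalg.solve(p["K"],[u,v,1]);c=np.array(p["position"])
    return (c+d*(z-c[2])/d[2]).round(1)
def proj(n,P):
    p=arm.camera_params(n);q=p["K"]@(R.from_quat(p["orientation"]).as_matrix().T@(np.array(P)-p["position"]));return (q[:2]/q[2]).round(1)
def st():
    s=arm.read_state();print(s["clock"],np.round(s["position"],1),np.round(s["contact_force"],1),round(s["gripper_width"],1),round(s["grasp_force"],1),np.round(R.from_quat(s["ee_rot"]).as_matrix()[:,1],3),np.round(s["joints"],2))
E
```

```text
(no output)
```

View pics/c1.png

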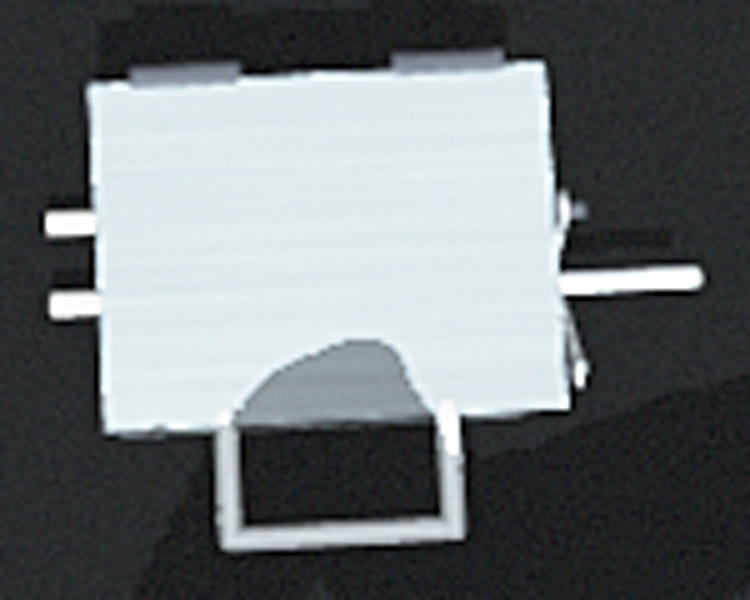

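Run:
```python
from h import *
f=lambda c,r:(215+c/5-.4,130+r/5-.4)
L=ray("top",*f(224,540),123);Rr=ray("top",*f(463,527),123);C=ray("top",*f(343,533),123)
e=ray("top",*f(703,277),57);i=ray("top",*f(565,283),57)
h1=ray("top",*f(187,74),123);h2=ray("top",*f(447,63),123)
print("bar",L,Rr,C,np.linalg.norm(L-Rr));print("stay tip",e,i);print("hinge",h1,h2)
for k in (L-Rr,e-i,h1-h2, ray("top",*f(90,85),121)-ray("top",*f(547,63),121), ray("top",*f(105,433),121)-ray("top",*f(570,408),121)): print(np.linalg.norm(k),np.degrees(np.arctan2(-k[0],k[1])))
print(np.linalg.norm(C-(h1+h2)/2))
th=np.deg2rad(3); 
st()
```

```text
bar [446.4 -71.4 123. ] [ 451.9 -178.5  123. ] [ 449.4 -124.7  123. ] 107.24113016935246
stay tip [ 572.4 -303.4   57. ] [ 569.7 -236.9   57. ]
hinge [658.2 -55.3 123. ] [ 663.2 -174.1  123. ]
107.24113016935246 2.9397778266175774
66.5547894595122 -177.67498221497294
118.90517230129225 2.410016200184429
209.43886936287637 2.7367208374532574
209.97792741143058 2.9482507219327077
211.53649803284546
0.1 [ 153.2 -605.4  230.3] [ 0.1 -0.4  0.5] 85.5 0.0 [-0.245  0.969  0.002] [-1.06  0.39  0.01 -0.   -1.19 -0.26]
```

```bash
python3 -m handwheel '[{"x":0.093,"y":0.15,"az":0.0546},{"x":0.093,"y":0.15,"az":0.0546},{"x":0.093,"y":0.15,"az":0.0546},{"x":0.093,"y":0.15,"az":0.0546},{"x":0.093,"y":0.15,"az":0.0546},{"x":0.093,"y":0.15,"az":0.0546},{"x":0.093,"y":0.15,"az":0.0546},{"x":0.093,"y":0.15,"az":0.0546}]' -0.1
python3 -m handwheel '[{"x":0.093,"y":0.15,"z":-0.025,"az":0.0546},{"x":0.093,"y":0.15,"z":-0.025,"az":0.0546},{"x":0.093,"y":0.15,"z":-0.025,"az":0.0546},{"x":0.093,"y":0.15,"z":-0.025,"az":0.0546},{"x":0.093,"y":0.15,"z":-0.025,"az":0.0546},{"x":0.093,"y":0.15,"z":-0.025,"az":0.0546},{"x":0.093,"y":0.15,"z":-0.025,"az":0.0546},{"x":0.093,"y":0.15,"z":-0.025,"az":0.0546}]'
python3 - <<'E'
from h import *
import cv2
im=arm.get_image("scene"); st()
print(proj("scene",[449.4,-124.7,123]))
cv2.imwrite("pics/s1.png",cv2.resize(im[90:290,110:310,::-1],None,fx=3,fy=3,interpolation=cv2.INTER_CUBIC))
E
```

```text
0.15 [ 153.2 -605.5  230.5] [0.1 0.4 0.4] 85.3 0.0 [-0.245  0.969  0.002] [-1.06  0.39  0.01 -0.   -1.19 -0.26]
[206.1 165.9]invalid input at $[0]: expected keys x, y, z, ax, ay, az
invalid input at $[0]: expected keys x, y, z, ax, ay, az
```

View pics/s1.png

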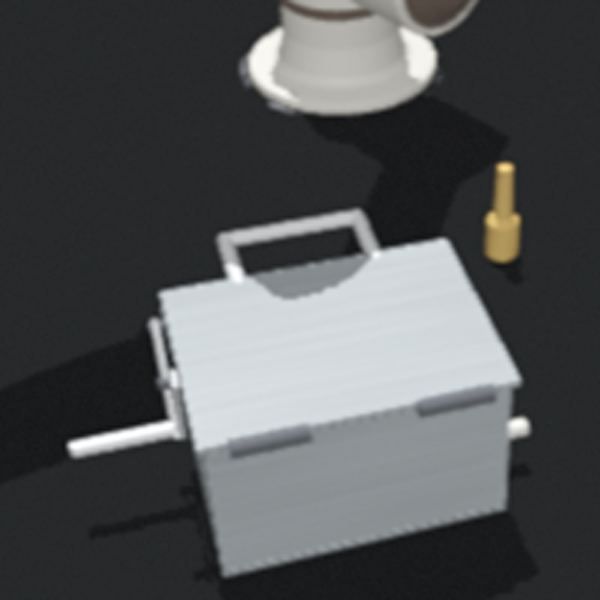

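The moves were refused because every row needs all six keys. The picture shows the handle bar centre at about (206.4,165), and the top-view estimate projects to (206.1,165.9), so the two views agree.

```bash
python3 -m handwheel '[{"x":0.093,"y":0.15,"z":0,"ax":0,"ay":0,"az":0.0546},{"x":0.093,"y":0.15,"z":0,"ax":0,"ay":0,"az":0.0546},{"x":0.093,"y":0.15,"z":0,"ax":0,"ay":0,"az":0.0546},{"x":0.093,"y":0.15,"z":0,"ax":0,"ay":0,"az":0.0546},{"x":0.093,"y":0.15,"z":0,"ax":0,"ay":0,"az":0.0546},{"x":0.093,"y":0.15,"z":0,"ax":0,"ay":0,"az":0.0546},{"x":0.093,"y":0.15,"z":0,"ax":0,"ay":0,"az":0.0546},{"x":0.093,"y":0.15,"z":0,"ax":0,"ay":0,"az":0.0546}]' -0.1
python3 -m handwheel '[{"x":0.093,"y":0.15,"z":-0.025,"ax":0,"ay":0,"az":0.0546},{"x":0.093,"y":0.15,"z":-0.025,"ax":0,"ay":0,"az":0.0546},{"x":0.093,"y":0.15,"z":-0.025,"ax":0,"ay":0,"az":0.0546},{"x":0.093,"y":0.15,"z":-0.025,"ax":0,"ay":0,"az":0.0546},{"x":0.093,"y":0.15,"z":-0.025,"ax":0,"ay":0,"az":0.0546},{"x":0.093,"y":0.15,"z":-0.025,"ax":0,"ay":0,"az":0.0546},{"x":0.093,"y":0.15,"z":-0.025,"ax":0,"ay":0,"az":0.0546},{"x":0.093,"y":0.15,"z":-0.025,"ax":0,"ay":0,"az":0.0546}]'
python3 -c "from h import *; st()"
```

```text
clock: 0.95
position: [302.5, -364.5, 231.2]
ee_rot: [-0.452, 0.892, 0.0, -0.0]
contact_force: [0.3, -0.2, -0.4]
gripper_width: 38.6
grasp_force: 0.0
clock: 1.75
position: [451.3, -124.5, 191.1]
ee_rot: [0.726, -0.688, -0.0, 0.0]
contact_force: [-0.2, -0.7, 0.2]
gripper_width: 38.4
grasp_force: 0.0
1.75 [ 451.3 -124.5  191.1] [-0.2 -0.7  0.2] 38.4 0.0 [-0.999 -0.053  0.   ] [ 0.08  0.15 -0.42 -0.   -0.99 -0.03]
```

```bash
python3 -m handwheel '[{"x":-0.008,"y":0,"z":-0.07,"ax":0,"ay":0,"az":0},{"x":0,"y":0,"z":-0.07,"ax":0,"ay":0,"az":0},{"x":0,"y":0,"z":-0.07,"ax":0,"ay":0,"az":0},{"x":0,"y":0,"z":-0.07,"ax":0,"ay":0,"az":0},{"x":0,"y":0,"z":-0.07,"ax":0,"ay":0,"az":0},{"x":0,"y":0,"z":-0.05,"ax":0,"ay":0,"az":0},{"x":0,"y":0,"z":-0.035,"ax":0,"ay":0,"az":0},{"x":0,"y":0,"z":0,"ax":0,"ay":0,"az":0}]'
python3 - <<'E'
from h import *
import cv2
im=arm.get_image("scene"); st()
cv2.imwrite("pics/s2.png",cv2.resize(im[90:290,110:310,::-1],None,fx=3,fy=3,interpolation=cv2.INTER_CUBIC))
E
```

```text
clock: 2.55
position: [448.8, -125.9, 103.5]
ee_rot: [0.724, -0.69, -0.001, 0.001]
contact_force: [0.1, 0.1, 0.3]
gripper_width: 38.8
grasp_force: 0.0
2.6 [ 449.3 -125.9  104.2] [-0.   0.3 -0.1] 38.3 0.0 [-0.999 -0.049  0.001] [ 0.08  0.26 -0.54  0.   -0.77 -0.03]
```

View pics/s2.png

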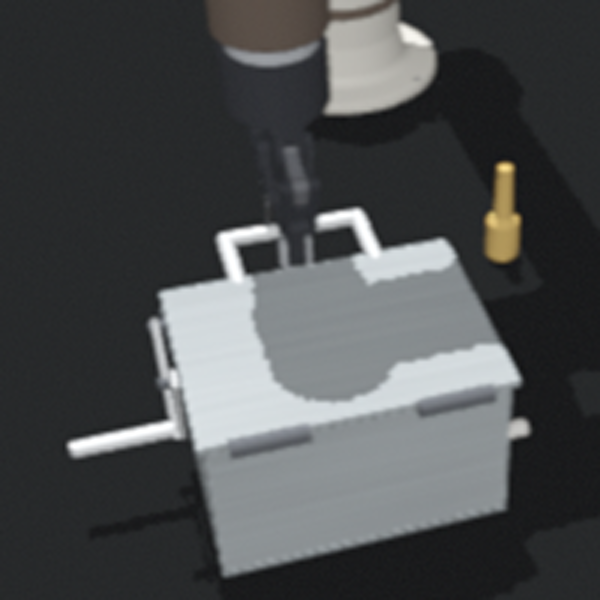

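The gripper is centred on the bar near crop (297,230), with one finger inside the loop. Now I'll close it and work out the lifting arc.

```bash
python3 -m handwheel '[{"x":0,"y":0,"z":0,"ax":0,"ay":0,"az":0},{"x":0,"y":0,"z":0,"ax":0,"ay":0,"az":0},{"x":0,"y":0,"z":0,"ax":0,"ay":0,"az":0},{"x":0,"y":0,"z":0,"ax":0,"ay":0,"az":0},{"x":0,"y":0,"z":0,"ax":0,"ay":0,"az":0},{"x":0,"y":0,"z":0,"ax":0,"ay":0,"az":0},{"x":0,"y":0,"z":0,"ax":0,"ay":0,"az":0},{"x":0,"y":0,"z":0,"ax":0,"ay":0,"az":0}]' -1
python3 - <<'E'
from h import *
st()
t=np.linspace(0,1.25,25);r=211;a=np.deg2rad(2.8)
d=r*(1-np.cos(t));x=d*np.cos(a);y=d*np.sin(a);z=r*np.sin(t)
print(np.c_[t,x,y,z][[0,8,16,20,24]].round(2))
print((np.diff(np.c_[x,y,z],axis=0)/200).round(4))
E
```

```text
clock: 3.4
position: [448.9, -125.9, 105.0]
ee_rot: [0.724, -0.689, -0.0, 0.0]
contact_force: [-3.2, 0.8, 5.7]
gripper_width: 7.9
grasp_force: 58.6
3.4 [ 448.9 -125.9  105. ] [-3.2  0.8  5.7] 7.9 58.6 [-0.999 -0.049  0.   ] [ 0.08  0.26 -0.54  0.   -0.77 -0.03]
[[  0.     0.     0.     0.  ]
 [  0.42  18.03   0.88  85.39]
 [  0.83  69.04   3.38 156.18]
 [  1.04 104.37   5.1  182.15]
 [  1.25 144.29   7.06 200.24]]
[[0.0014 0.0001 0.0549]
 [0.0043 0.0002 0.0548]
 [0.0071 0.0003 0.0545]
 [0.0099 0.0005 0.054 ]
 [0.0127 0.0006 0.0534]
 [0.0155 0.0008 0.0527]
 [0.0182 0.0009 0.0518]
 [0.0209 0.001  0.0508]
 [0.0235 0.0011 0.0496]
 [0.0261 0.0013 0.0484]
 [0.0285 0.0014 0.0469]
 [0.0309 0.0015 0.0454]
 [0.0333 0.0016 0.0437]
 [0.0355 0.0017 0.0419]
 [0.0376 0.0018 0.04  ]
 [0.0396 0.0019 0.038 ]
 [0.0416 0.002  0.0359]
 [0.0434 0.0021 0.0337]
 [0.0451 0.0022 0.0314]
 [0.0466 0.0023 0.029 ]
 [0.0481 0.0024 0.0265]
 [0.0494 0.0024 0.0239]
 [0.0506 0.0025 0.0213]
 [0.0516 0.0025 0.0187]]
```

```bash
python3 -m handwheel '[{"x":0.001,"y":0,"z":0.055,"ax":0,"ay":0,"az":0},{"x":0.004,"y":0,"z":0.055,"ax":0,"ay":0,"az":0},{"x":0.007,"y":0,"z":0.0545,"ax":0,"ay":0,"az":0},{"x":0.01,"y":0.0005,"z":0.054,"ax":0,"ay":0,"az":0},{"x":0.0125,"y":0.0005,"z":0.0535,"ax":0,"ay":0,"az":0},{"x":0.0155,"y":0.001,"z":0.0525,"ax":0,"ay":0,"az":0},{"x":0.018,"y":0.001,"z":0.052,"ax":0,"ay":0,"az":0},{"x":0.021,"y":0.001,"z":0.051,"ax":0,"ay":0,"az":0}]'
```

```text
clock: 4.2
position: [466.1, -125.1, 190.4]
ee_rot: [0.724, -0.69, -0.001, 0.001]
contact_force: [-4.8, -0.6, -2.1]
gripper_width: 7.5
grasp_force: 58.4
```

```bash
python3 -m handwheel '[{"x":0.0235,"y":0.001,"z":0.0495,"ax":0,"ay":0,"az":0},{"x":0.026,"y":0.0015,"z":0.0485,"ax":0,"ay":0,"az":0},{"x":0.0285,"y":0.0015,"z":0.047,"ax":0,"ay":0,"az":0},{"x":0.031,"y":0.0015,"z":0.0455,"ax":0,"ay":0,"az":0},{"x":0.0335,"y":0.0015,"z":0.0435,"ax":0,"ay":0,"az":0},{"x":0.0355,"y":0.0015,"z":0.042,"ax":0,"ay":0,"az":0},{"x":0.0375,"y":0.002,"z":0.04,"ax":0,"ay":0,"az":0},{"x":0.0395,"y":0.002,"z":0.038,"ax":0,"ay":0,"az":0}]'
```

```text
clock: 5.0
position: [515.4, -122.7, 262.4]
ee_rot: [0.724, -0.689, -0.002, 0.003]
contact_force: [-12.1, 3.4, 7.7]
gripper_width: 7.6
grasp_force: 58.6
```

```bash
python3 -m handwheel '[{"x":0.0405,"y":0.002,"z":0.036,"ax":0,"ay":0,"az":0},{"x":0.0425,"y":0.002,"z":0.034,"ax":0,"ay":0,"az":0},{"x":0.044,"y":0.002,"z":0.0315,"ax":0,"ay":0,"az":0},{"x":0.046,"y":0.0025,"z":0.0295,"ax":0,"ay":0,"az":0},{"x":0.0475,"y":0.0025,"z":0.027,"ax":0,"ay":0,"az":0},{"x":0.049,"y":0.0025,"z":0.0245,"ax":0,"ay":0,"az":0},{"x":0.05,"y":0.0025,"z":0.022,"ax":0,"ay":0,"az":0},{"x":0,"y":0,"z":0,"ax":0,"ay":0,"az":0}]'
```

```text
clock: 5.8
position: [584.8, -119.5, 306.6]
ee_rot: [0.725, -0.689, 0.004, -0.002]
contact_force: [-4.0, 2.7, 8.4]
gripper_width: 8.1
grasp_force: 60.7
```

```bash
python3 -m handwheel '[{"x":0.0125,"y":0.0005,"z":0.0045,"ax":0,"ay":0,"az":0},{"x":0.0125,"y":0.0005,"z":0.0045,"ax":0,"ay":0,"az":0},{"x":0.0125,"y":0.0005,"z":0.0045,"ax":0,"ay":0,"az":0},{"x":0,"y":0,"z":0,"ax":0,"ay":0,"az":0},{"x":0,"y":0,"z":0,"ax":0,"ay":0,"az":0},{"x":0,"y":0,"z":0,"ax":0,"ay":0,"az":0},{"x":0,"y":0,"z":0,"ax":0,"ay":0,"az":0},{"x":0,"y":0,"z":0,"ax":0,"ay":0,"az":0}]'
python3 - <<'E'
from h import *
import cv2
im=arm.get_image("scene"); t=arm.get_image("top");st()
cv2.imwrite("pics/t3.png",t[:,:,::-1])
cv2.imwrite("pics/s3.png",cv2.resize(im[90:290,110:310,::-1],None,fx=3,fy=3,interpolation=cv2.INTER_CUBIC))
E
```

```text
clock: 6.6
position: [591.8, -119.1, 309.2]
ee_rot: [0.725, -0.689, 0.004, -0.003]
contact_force: [-3.1, 2.2, 6.9]
gripper_width: 7.5
grasp_force: 60.7
6.7 [ 591.8 -119.1  309.2] [-3.4  2.9  7.7] 7.5 60.7 [-0.999 -0.051 -0.009] [ 0.07  0.3   0.08  0.   -1.34 -0.02]
```

View pics/s3.png

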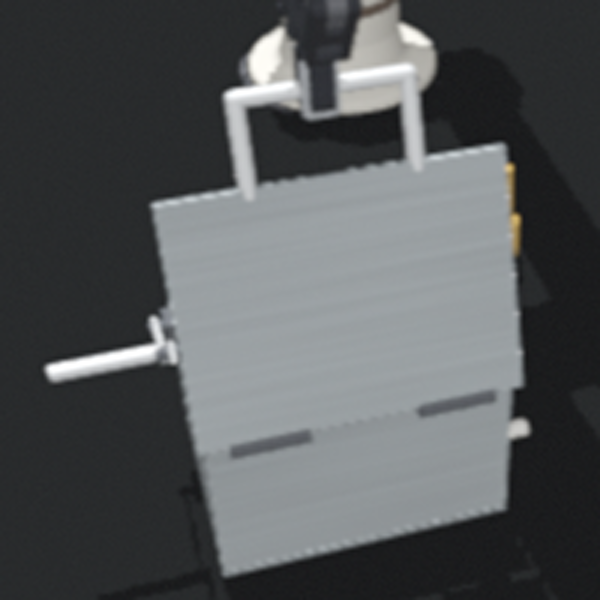

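Run:
```python
from h import *
a=np.deg2rad(2.8);X=np.array([np.cos(a),np.sin(a),0]);Z=np.array([0,0,1]);Y=np.array([-np.sin(a),np.cos(a),0])
C=np.array([449.4,-125,123]);H=C+211*X
for t in (1.15,1.18,1.21,1.24,1.26):
    B=H-211*np.cos(t)*X+211*np.sin(t)*Z; print(t,B.round(1),proj("scene",B),proj("scene",B+52*Y),proj("scene",B-52*Y))
# cross-bar tip: intersect plane y'=-182 rel C
from scipy.spatial.transform import Rotation as R
for (u,v),yp in (((126.3,214.3),-183),):
    p=arm.camera_params("scene");d=R.from_quat(p["orientation"]).as_matrix()@np.linalg.solve(p["K"],[u,v,1]);c=np.array(p["position"])
    P=c+d*((C+yp*Y-c)@Y)/(d@Y); print("tip",P.round(1),"x' rel",(P-C)@X)
```

```text
1.15 [ 574.1 -118.9  315.6] [213.5 117.2] [242.4 112.8] [183.7 121.7]
1.18 [ 579.9 -118.6  318.1] [214.2 117.5] [243.3 113.1] [184.1 122.1]
1.21 [ 585.7 -118.3  320.4] [214.9 118. ] [244.2 113.5] [184.6 122.7]
1.24 [ 591.7 -118.   322.6] [215.6 118.6] [245.2 114.1] [185.1 123.3]
1.26 [ 595.7 -117.8  323.9] [216.2 119.1] [245.8 114.5] [185.5 123.8]
tip [ 555.1 -303.   112.2] x' rel 96.88743046513883
```

Run:
```python
import cv2
a=cv2.imread("pics/t3.png")[110:250,215:375]
cv2.imwrite("pics/c3.png",cv2.resize(a,None,fx=4,fy=4,interpolation=cv2.INTER_CUBIC))
```

```text
(no output)
```

View pics/c3.png

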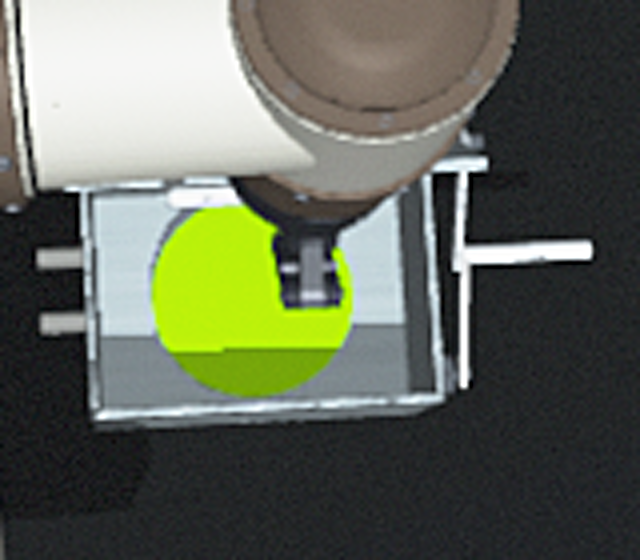

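```bash
cat >> h.py <<'E'
def tri(a,b):
    A=[];B=[]
    for n,uv in (("scene",a),("top",b)):
        p=arm.camera_params(n);M=p["K"]@np.c_[R.from_quat(p["orientation"]).as_matrix().T,-R.from_quat(p["orientation"]).as_matrix().T@p["position"]]
        for k in (0,1): r=uv[k]*M[2]-M[k];A.append(r[:3]);B.append(-r[3])
    x,res,*_=np.linalg.lstsq(np.array(A),np.array(B),rcond=None)
    return x.round(1),proj("scene",x),proj("top",x)
E
python3 - <<'E'
from h import *
print("tip now",tri((126.3,214.3),(362.6,172.1)))
print("tip shut",tri((110+70/3-.3,90+450/3-.3),(355.2,185)))
E
```

```text
tip now (array([ 590.9, -300. ,  143.8]), array([125.3, 214.2]), array([361.9, 172.1]))
tip shut (array([ 572.5, -302. ,   57.2]), array([132.2, 239.7]), array([354.6, 185. ]))
```

The cross-bar triangulates to height 144 against 154 when locked, so the lid is still just short of the end. I'll move it a little further.

```bash
python3 -m handwheel '[{"x":0.006,"y":0.0003,"z":0.002,"ax":0,"ay":0,"az":0},{"x":0.006,"y":0.0003,"z":0.002,"ax":0,"ay":0,"az":0},{"x":0.006,"y":0.0003,"z":0.002,"ax":0,"ay":0,"az":0},{"x":0,"y":0,"z":0,"ax":0,"ay":0,"az":0},{"x":0,"y":0,"z":0,"ax":0,"ay":0,"az":0},{"x":0,"y":0,"z":0,"ax":0,"ay":0,"az":0},{"x":0,"y":0,"z":0,"ax":0,"ay":0,"az":0},{"x":0,"y":0,"z":0,"ax":0,"ay":0,"az":0}]'
python3 - <<'E'
from h import *
import cv2
im=arm.get_image("scene"); t=arm.get_image("top");st()
f=lambda i:cv2.resize(i[:,:,::-1],None,fx=4,fy=4,interpolation=cv2.INTER_CUBIC)
cv2.imwrite("pics/m4.png",np.hstack([f(im[150:250,115:215]),f(t[130:230,280:380])]))
E
```

```text
clock: 7.5
position: [594.1, -119.0, 309.9]
ee_rot: [0.725, -0.689, 0.003, -0.001]
contact_force: [-6.0, 2.2, 7.9]
gripper_width: 7.6
grasp_force: 60.7
7.6 [ 594.1 -119.   309.9] [-5.3  2.7  7.2] 7.3 60.7 [-0.999 -0.05  -0.006] [ 0.07  0.31  0.09  0.   -1.35 -0.02]
```

View pics/m4.png

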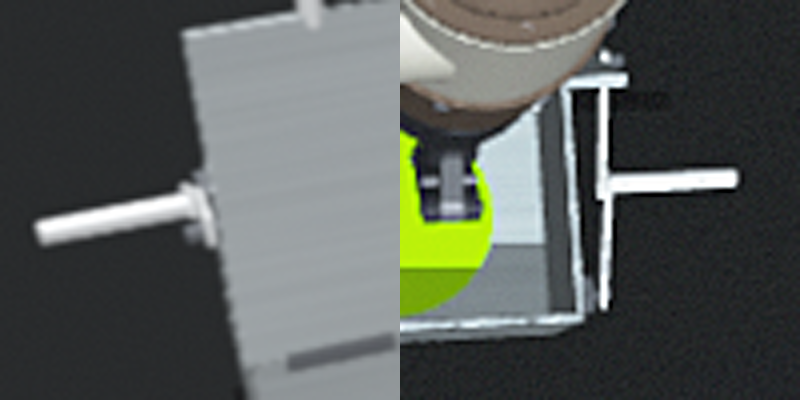

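Run:
```python
from h import *
t,a,b=tri((124.6,207.9),(364.1,174.3));print(t,a,b)
a=np.deg2rad(2.8);Y=np.array([-np.sin(a),np.cos(a),0]);print("press pt",t+25*Y)
```

```text
[ 584.4 -300.8  154.4] [123.7 207.8] [363.4 174.3]
press pt [ 583.17875576 -275.82984657  154.4       ]
```

The cross-bar is now at height 154, so the stay is locked. I'll open the fingers and retreat straight up.

```bash
python3 -m handwheel '[{"x":0,"y":0,"z":0,"ax":0,"ay":0,"az":0},{"x":0,"y":0,"z":0,"ax":0,"ay":0,"az":0},{"x":0,"y":0,"z":0,"ax":0,"ay":0,"az":0},{"x":0,"y":0,"z":0,"ax":0,"ay":0,"az":0},{"x":0,"y":0,"z":0.05,"ax":0,"ay":0,"az":0},{"x":0,"y":0,"z":0.1,"ax":0,"ay":0,"az":0},{"x":0,"y":0,"z":0.15,"ax":0,"ay":0,"az":0},{"x":0,"y":0,"z":0.1,"ax":0,"ay":0,"az":0}]' -0.1
python3 -m handwheel '[{"x":0,"y":0,"z":0,"ax":0,"ay":0,"az":0},{"x":0,"y":0,"z":0,"ax":0,"ay":0,"az":0},{"x":0,"y":0,"z":0,"ax":0,"ay":0,"az":0},{"x":0,"y":0,"z":0,"ax":0,"ay":0,"az":0},{"x":0,"y":0,"z":0,"ax":0,"ay":0,"az":0},{"x":0,"y":0,"z":0,"ax":0,"ay":0,"az":0},{"x":0,"y":0,"z":0,"ax":0,"ay":0,"az":0},{"x":0,"y":0,"z":0,"ax":0,"ay":0,"az":0}]' -1
python3 - <<'E'
from h import *
import cv2
im=arm.get_image("scene"); t=arm.get_image("top");st()
f=lambda i:cv2.resize(i[:,:,::-1],None,fx=4,fy=4,interpolation=cv2.INTER_CUBIC)
cv2.imwrite("pics/m5.png",np.hstack([f(im[150:250,115:215]),f(t[130:230,280:380])]))
E
```

```text
clock: 8.4
position: [593.7, -119.3, 388.4]
ee_rot: [0.724, -0.689, 0.002, -0.001]
contact_force: [0.1, -0.7, -0.3]
gripper_width: 38.0
grasp_force: 0.0
clock: 9.2
position: [593.1, -118.9, 385.3]
ee_rot: [0.724, -0.689, -0.0, 0.0]
contact_force: [-0.6, 0.3, -0.3]
gripper_width: -0.0
grasp_force: 0.0
9.3 [ 593.1 -118.9  385.4] [ 0.9 -0.3  0.5] 0.1 0.0 [-0.999 -0.049  0.   ] [ 0.07  0.29  0.25 -0.   -1.53 -0.02]
```

View pics/m5.png

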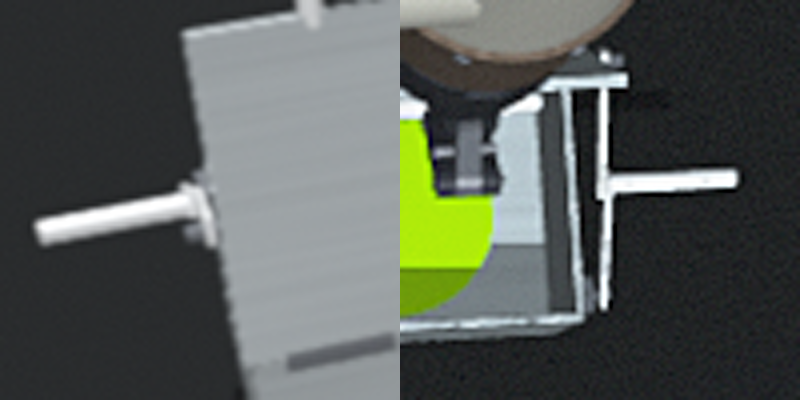

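The lid stands unchanged on its locked stay, with the tip at the same pixels and no contact force. Next I'll move over beside the lid, above the cross-bar, with the fingers shut.

```bash
python3 -m handwheel '[{"x":-0.004,"y":-0.101,"z":0,"ax":0,"ay":0,"az":0},{"x":-0.004,"y":-0.101,"z":0,"ax":0,"ay":0,"az":0},{"x":-0.004,"y":-0.101,"z":0,"ax":0,"ay":0,"az":0},{"x":-0.004,"y":-0.101,"z":0,"ax":0,"ay":0,"az":0},{"x":-0.004,"y":-0.101,"z":0,"ax":0,"ay":0,"az":0},{"x":-0.004,"y":-0.101,"z":0,"ax":0,"ay":0,"az":0},{"x":-0.004,"y":-0.101,"z":0,"ax":0,"ay":0,"az":0},{"x":-0.004,"y":-0.101,"z":0,"ax":0,"ay":0,"az":0}]' -1
python3 -m handwheel '[{"x":0,"y":0,"z":-0.13,"ax":0,"ay":0,"az":0},{"x":0,"y":0,"z":-0.15,"ax":0,"ay":0,"az":0},{"x":0,"y":0,"z":-0.15,"ax":0,"ay":0,"az":0},{"x":0,"y":0,"z":-0.15,"ax":0,"ay":0,"az":0},{"x":0,"y":0,"z":-0.15,"ax":0,"ay":0,"az":0},{"x":0,"y":0,"z":-0.15,"ax":0,"ay":0,"az":0},{"x":0,"y":0,"z":-0.1,"ax":0,"ay":0,"az":0},{"x":0,"y":0,"z":-0.05,"ax":0,"ay":0,"az":0}]'
python3 - <<'E'
from h import *
import cv2
im=arm.get_image("scene"); t=arm.get_image("top");st()
f=lambda i:cv2.resize(i[:,:,::-1],None,fx=4,fy=4,interpolation=cv2.INTER_CUBIC)
cv2.imwrite("pics/m6.png",np.hstack([f(im[140:240,105:205]),f(t[130:230,280:380])]))
E
```

```text
clock: 10.1
position: [586.6, -281.4, 385.4]
ee_rot: [0.724, -0.689, 0.0, -0.0]
contact_force: [-0.4, -0.6, -0.6]
gripper_width: -0.2
grasp_force: 0.0
clock: 10.9
position: [585.7, -280.2, 176.9]
ee_rot: [0.724, -0.69, -0.002, 0.001]
contact_force: [0.2, -0.0, 0.2]
gripper_width: 0.0
grasp_force: 0.0
11.0 [ 586.1 -280.4  178. ] [ 0.3 -0.5  0.4] 0.4 0.0 [-0.999 -0.049  0.003] [-0.2   0.47 -0.   -0.   -1.11  0.25]
```

View pics/m6.png

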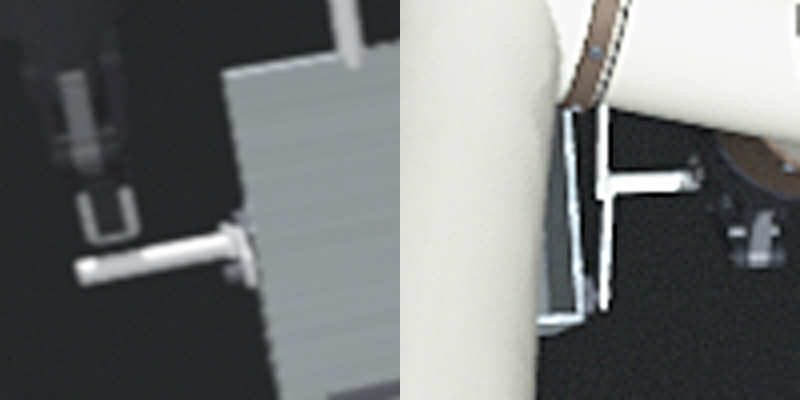

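The scene crop shows the shut tips (110,240) just above the middle of the cross-bar's outer half. Now I'll press it down about 38 mm.

```bash
python3 -m handwheel '[{"x":0,"y":0,"z":-0.05,"ax":0,"ay":0,"az":0},{"x":0,"y":0,"z":-0.04,"ax":0,"ay":0,"az":0},{"x":0.003,"y":0,"z":-0.03,"ax":0,"ay":0,"az":0},{"x":0.005,"y":0,"z":-0.035,"ax":0,"ay":0,"az":0},{"x":0.005,"y":0,"z":-0.035,"ax":0,"ay":0,"az":0},{"x":0.005,"y":0,"z":-0.035,"ax":0,"ay":0,"az":0},{"x":0.005,"y":0,"z":-0.035,"ax":0,"ay":0,"az":0},{"x":0.005,"y":0,"z":-0.025,"ax":0,"ay":0,"az":0}]'
python3 -m handwheel '[{"x":0,"y":0,"z":0,"ax":0,"ay":0,"az":0},{"x":0,"y":0,"z":0,"ax":0,"ay":0,"az":0},{"x":0,"y":0,"z":0,"ax":0,"ay":0,"az":0},{"x":0,"y":0,"z":0,"ax":0,"ay":0,"az":0},{"x":0,"y":0,"z":0,"ax":0,"ay":0,"az":0},{"x":0,"y":0,"z":0,"ax":0,"ay":0,"az":0},{"x":0,"y":0,"z":0,"ax":0,"ay":0,"az":0},{"x":0,"y":0,"z":0,"ax":0,"ay":0,"az":0}]'
python3 - <<'E'
from h import *
import cv2
im=arm.get_image("scene");st()
cv2.imwrite("pics/s7.png",cv2.resize(im[90:290,90:290,::-1],None,fx=3,fy=3,interpolation=cv2.INTER_CUBIC))
E
```

```text
clock: 11.8
position: [593.0, -280.6, 122.4]
ee_rot: [0.724, -0.689, 0.001, -0.0]
contact_force: [2.3, 0.1, 3.1]
gripper_width: -0.1
grasp_force: 1.8
clock: 12.6
position: [592.3, -280.5, 122.5]
ee_rot: [0.724, -0.69, -0.0, -0.0]
contact_force: [0.1, 0.2, -0.6]
gripper_width: 0.2
grasp_force: 0.0
12.65 [ 592.3 -280.5  122.5] [ 0.2  0.8 -0. ] -0.3 0.0 [-0.999 -0.049 -0.   ] [-0.2   0.52 -0.05 -0.   -0.99  0.25]
```

View pics/s7.png

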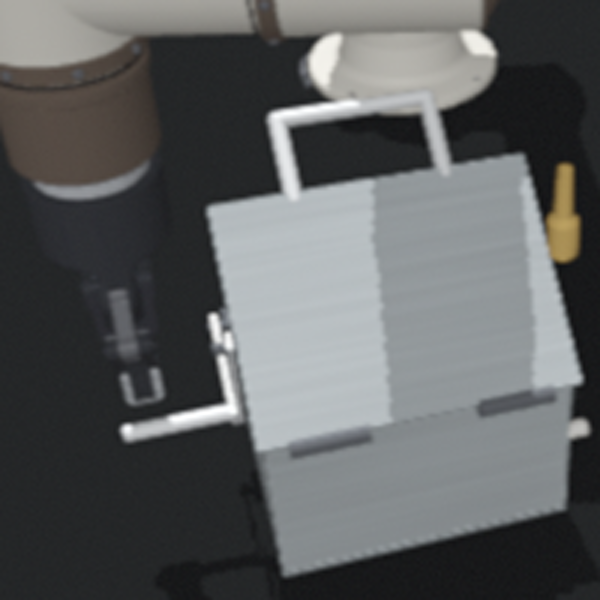

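The stay has broken, with its bar at about (180,420) below the fingers, and the lid is sinking on its own. I'll back off sideways and wait for it to shut.

```bash
python3 -m handwheel '[{"x":0,"y":-0.1,"z":0.05,"ax":0,"ay":0,"az":0},{"x":0,"y":-0.1,"z":0.05,"ax":0,"ay":0,"az":0},{"x":0,"y":-0.1,"z":0.05,"ax":0,"ay":0,"az":0},{"x":0,"y":-0.1,"z":0.05,"ax":0,"ay":0,"az":0},{"x":0,"y":0,"z":0,"ax":0,"ay":0,"az":0},{"x":0,"y":0,"z":0,"ax":0,"ay":0,"az":0},{"x":0,"y":0,"z":0,"ax":0,"ay":0,"az":0},{"x":0,"y":0,"z":0,"ax":0,"ay":0,"az":0}]' | head -2
for i in 1 2 3 4 5 6 7 8; do python3 -m handwheel '[{"x":0,"y":0,"z":0,"ax":0,"ay":0,"az":0},{"x":0,"y":0,"z":0,"ax":0,"ay":0,"az":0},{"x":0,"y":0,"z":0,"ax":0,"ay":0,"az":0},{"x":0,"y":0,"z":0,"ax":0,"ay":0,"az":0},{"x":0,"y":0,"z":0,"ax":0,"ay":0,"az":0},{"x":0,"y":0,"z":0,"ax":0,"ay":0,"az":0},{"x":0,"y":0,"z":0,"ax":0,"ay":0,"az":0},{"x":0,"y":0,"z":0,"ax":0,"ay":0,"az":0}]' | head -1; done
python3 - <<'E'
from h import *
import cv2
im=arm.get_image("scene");st()
cv2.imwrite("pics/s8.png",cv2.resize(im[90:290,110:310,::-1],None,fx=3,fy=3,interpolation=cv2.INTER_CUBIC))
E
```

```text
clock: 13.45
position: [592.2, -359.6, 161.9]
clock: 14.25
clock: 15.05
clock: 15.85
clock: 16.65
clock: 17.45
clock: 18.25
clock: 19.05
clock: 19.85
19.9 [ 592.3 -360.5  162.4] [-0.7  0.2 -0.5] -0.3 0.0 [-0.999 -0.049 -0.   ] [-0.31  0.55  0.1   0.   -1.12  0.36]
```

View pics/s8.png

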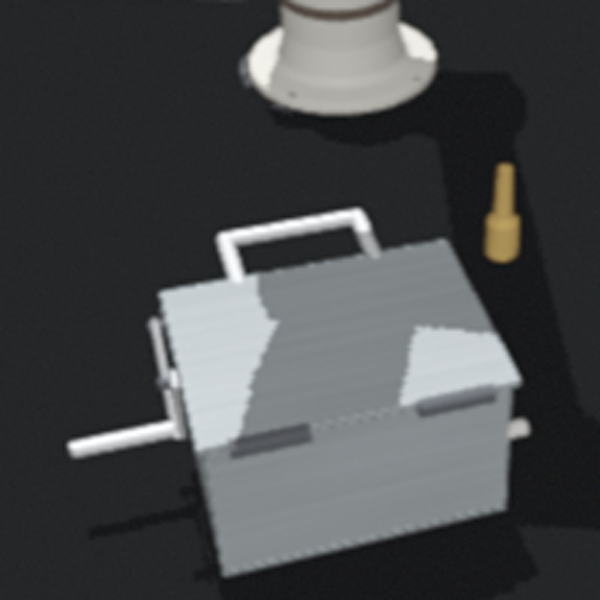

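The lid is fully shut. The handle bar, from (222,237) to (360,213), and the stay tip at (70,450) sit at the same pixels as at the start.

```bash
python3 -c "
from bench import arm
print(arm.job_done())"
```

```text
the job is handed in; nothing more can be done
None
```

The job is handed in, with no verdict returned: the lid stood by itself on the locked stay, the stay was broken by pressing its cross-bar, and the lid sank fully shut by about 20 s; I viewed 12 pictures, two over the limit of 10.

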